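Fish the washing paddle out of the laundry chest

TASK

Slide the clear cover of the white laundry chest open as far as it goes, then take out the long wooden washing paddle lying inside: it is longer than the opening, so work its handle end up and out at a slant first and draw the blade out after it. Finish while holding the paddle still in the gripper, all of it at least 5 cm above the top of the chest and resting on nothing else; leave the cover open and the other things on the counter where they stand.

Things in the scene. Friction and masses are not known exactly. Their poses are not given: they have to be found in the camera images.
- chest: white box fixed to the counter, 210 (x) by 390 (y) by 68 mm high. Origin: centre of its underside, on the counter; y is its long axis. Inside: floor 6 above the counter, deck underside 62, inner walls at x = +-97 and y = +-187. Two guide rails, 8 wide and high, run on the 6 thick top deck at x = +-94.
- mouth (a point): centre of the only opening, in the top face of the deck, 68 mm above the counter; axes as the chest's. The opening runs in the chest from x -75 to +75 and y -155 to +65 mm; the rest of the inside lies under the deck.
- cover (a joint): clear plastic cover, 170 (chest x) by 235 (y) by 5 mm thick, on the deck (top 74 above the counter). Slides along the chest's +y with about 2 N of friction and stays where left. 0 = closed, grows as it opens (m); rigid stop at 0.230, opening then fully clear. Starts 0 to 0.05 open.
- cover_tab (a point): centre of the cover's upright grey tab, 70 wide (chest x), 8 thick (chest y), 26 mm tall (74 to 100 above the counter), near the cover's +y end. At joint value q it stands at chest x 0, y 45 mm + q. Axes as the chest's. Push it from its -y side with closed fingers, or pinch it.
- paddle: wooden washing paddle, 300 mm long, 0.11 to 0.22 kg, loose on the chest's floor, roughly along its long axis, blade to chest +y (under the deck), handle to -y (seen through the opening); it has room to slide along the chest. Own y axis: handle to blade; z up when flat; origin on its underside, midway along. Balance point near y = +5 mm.
- handle_end (a point): middle of the paddle's handle end face (paddle y = -150 mm, 10 above its underside); axes as the paddle's. The handle is 20 wide, 20 thick, from y = -150 to +55.
- blade_end (a point): middle of the paddle's blade end face (paddle y = +150 mm, 5 above its underside); axes as the paddle's. The blade is 46 wide, 10 thick, from y = +55 to +150.
- soap: bystander: white bar of soap 55 x 85 x 28 mm high, by the chest's -y end; origin under its centre
- scrubber: bystander: wooden scrubbing brush 50 x 130 x 38 mm high, by the chest's +y end (the opened cover reaches over it); origin under its centre
- tin: bystander: metal jar 60 across, 65 mm high, beyond the chest; origin under its centre
- scoop: bystander: white measuring cup 66 across, 60 mm high, beyond the chest; origin under its centre
- mug: bystander: white mug 80 across, 90 mm high, at the right; origin under its centre

How it is judged:
By the outcome, as a careful person would: the job done as asked, in the order asked, and still so for the second after the job is handed in, while the arm keeps its last pose, push and grip.
It also fails if it takes over 54 s, if anything falls off the work surface, if the arm or the gripper's body presses on something with over 40 N, if the wrist force passes 120 N, or if a joint passes its speed limit or range.

ROBOT

A 6-joint arm with a two-finger parallel gripper is mounted at the origin on the work surface. World frame = base frame: x ahead of the robot, y to its left, z up, the work surface at z = 0. Lengths are in mm, angles in rad, forces in N, time in s.
With the tool pointing down it reaches from about 350 to 875 mm from the base axis. Payload 4.2 kg.
Tool frame: the origin (TCP) lies midway between the tips of the shut fingers; the grasp point (between the pads) lies 19 mm behind it; z points along the fingers, y is the line along which they close (so a half turn about z gives the same grasp; the last joint's range is limited). The gripper opens to 87 mm and grips with 3 to 60 N. Pads are 19 mm wide; open, the fingers measure 117 mm over their backs; the gripper's body (75 mm by 190 mm) begins 51 mm behind the grasp point.
Start: joints at [-0.992, 0.385, 0.008, 0, -1.194, -0.259], TCP at [196.501, -593.285, 222.55] pointing down, gripper open.
Joint ranges: [-3.14, 3.14], [-1.21, 2.06], [-1.07, 1.41], [-3.16, 2.05], [-2.99, -0.16], [-3.1, 3.1]. Speed limits (rad/s): [2.79, 2.79, 3.14, 3.14, 3.14, 3.14].

INTERFACE

Orientations are given as a rotation vector (axis times angle).
In Python, from station import monitor, vision, arm gives the robot as it stands.
- The arm moves only by the shell command python3 -m jog 'ROWS' [FORCE]. ROWS is JSON, a list of rows, each an object of numbers: "dx", "dy", "dz": the shift along the world's x, y, z each as a share of 8 cm, from -1 to 1; "wx", "wy", "wz": the turn, a rotation vector about the world's x, y, z each as a share of 45 degrees, from -1 to 1; "hand": the opening, from -1 (shut) to 1 (fully open). In form: [{"dx": .., "dy": .., "dz": .., "wx": .., "wy": .., "wz": .., "hand": ..}, ...]. A call has 1 to 12 rows; each row is the pose to reach, as a shift and turn from the pose commanded when the call began; what a row does not reach only later rows make up. A row lasts 1/12 s, in which the tool goes at most 41.7 mm and 7.16 degrees, less where a joint would pass 70% of its speed; a pose out of reach is approached as far as the arm can. A call with a number of a shift or a turn outside -1 to 1 is refused whole. A call with a gripper value outside its range is refused whole. The fingers move at their own pace and stop on an object; FORCE is the grip in N (left out, the last holds). Time passes only in rows, so rows that repeat a pose let the fingers close. It gives the time, the measured TCP pose, the force, the opening and the grip force at its end, in the units of the state.
- monitor.state(): the state, without advancing time (a new reading comes with each control period).
- vision.get_image(name): name is "scene" or "side" or "wrist"; returns (picture, depth): 400x640x3 uint8, red, green, blue; 400x640 float32, mm along the optical axis (not along the pixel's ray), 0 where there is no reading.
- vision.calibration(name): a dict with "fx", "fy", "cx", "cy" (pixels), "distortion" ([k1, k2, p1, p2, k3] as OpenCV has them; the pictures are not rectified), "rvec" (rotation vector, rad) and "tvec" (3), from world to camera coordinates, as OpenCV has them. Camera axes: x right, y down, z forward; pixel columns grow to the right and rows downward; lengths in mm; the calibration is good to about 2 mm. A picture is of the moment at which its call begins: read the wrist's pose just before it. calibration takes no time and is no camera call; for the wrist camera it gives the pose at the moment of the call.
- arm.job_done(): hands the job in; it is judged then, once.
The state is a dict: "time": time; "joint_positions": joint angles; "joint_velocities": joint speeds; "joint_efforts": joint torques, N m; "eef_pos": TCP position; "orientation": TCP orientation; "wrist_force": force on the tool from outside, world axes, zero at the start; "ft_torque": the same for the moment, N m; "finger_gap": opening from 0.0 (shut) to 1.0 (fully open); "grasp_force": force on a finger pad.
Only numpy, scipy, OpenCV 4.12 (cv2) and the standard library are available. Lean on these libraries where they do the work, as an engineer would, in place of code of your own. Each camera call takes 0.05 s, during which the arm holds its last target. There are 200 camera calls.

## Working session

There is one attempt and no reset: what is moved stays moved. The work goes in short steps, Python scripts to look and compute and a shell command to move; the robot and the scene stay as the last step left them, time stands still between calls to the robot, and variables do not carry over. Pictures are saved under pics/ and viewed, at most 10 in all, crops included, and the job is handed in when it is done.

```bash
mkdir -p pics
cat > h.py <<'E'
import numpy as np,cv2
from station import monitor,vision,arm
from scipy.spatial.transform import Rotation as R
def look(n,f=None):
    c=vision.calibration(n); im,d=vision.get_image(n)
    if f: cv2.imwrite('pics/'+f,im[:,:,::-1]); np.savez('pics/'+f+'.npz',im=im,d=d,**{k:np.array(v) for k,v in c.items()})
    return im,d,c
def ray(c,u,v):
    K=np.array([[c['fx'],0,c['cx']],[0,c['fy'],c['cy']],[0,0,1.]],float)
    p=cv2.undistortPoints(np.array([[[u,v]]],float),K,np.array(c['distortion'],float))[0,0]
    Rm=R.from_rotvec(np.ravel(c['rvec'])).as_matrix(); t=np.ravel(c['tvec'])
    return -Rm.T@t, Rm.T@np.array([p[0],p[1],1.]), 
def atz(c,u,v,z):
    o,d=ray(c,u,v); return o+d*(z-o[2])/d[2]
def atd(c,u,v,D):
    o,d=ray(c,u,v); return o+d*D
def proj(c,P):
    K=np.array([[c['fx'],0,c['cx']],[0,c['fy'],c['cy']],[0,0,1.]],float)
    return cv2.projectPoints(np.array(P,float).reshape(-1,1,3),np.ravel(c['rvec']).astype(float),np.ravel(c['tvec']).astype(float),K,np.array(c['distortion'],float))[0].reshape(-1,2)
E
python3 - <<'E'
from h import *
for n in ['scene','side']:
    im,d,c=look(n,n+'0.png'); print(n,c['fx'],ray(c,320,200))
print(monitor.state())
E
```

```text
scene 394.2317458134544 (array([1251.24744063, -204.27548976,  781.75739536]), array([-0.68646142,  0.12340764, -0.71670323]))
side 432.3066890286867 (array([259.09658766, 665.94417261, 996.08775031]), array([ 0.27813549, -0.61286707, -0.73973182]))
{'time': 0.1, 'joint_positions': array([-9.92391471e-01,  3.85470439e-01,  6.78948269e-03, -4.33368986e-04,
       -1.19402278e+00, -2.58573336e-01]), 'joint_velocities': array([-0.00137271, -0.00035672,  0.00286811,  0.00132637,  0.00021752,
        0.00139326]), 'joint_efforts': array([-3.82950902e-04, -3.91689599e+01,  1.87935573e+01,  4.23186377e+00,
        1.35099542e-02, -7.23962876e-05]), 'eef_pos': array([ 196.33671523, -592.79821889,  221.58537305]), 'orientation': array([ 4.99938763e-01, -3.10114481e+00, -2.99433812e-03]), 'wrist_force': array([ 0.87691997,  0.73796794, -0.02959902]), 'ft_torque': array([-0.00460866,  0.00059955, -0.03131312]), 'grasp_force': 0.0, 'finger_gap': 0.9993243176664484}
```

View pics/scene0.png

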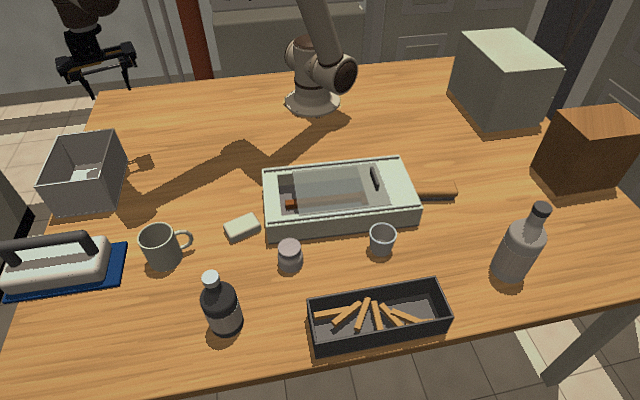

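View pics/side0.png

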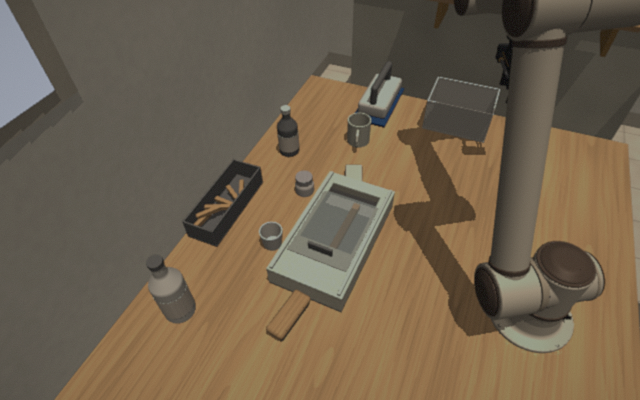

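The scene shows the chest at about (262–422, 157–240), with the tab at (375,178), the soap at (242,228) and the scrubber at (438,190). In the side view the chest spans (270–395, 172–303) and the tab is at (320,248). I'll enlarge both.

Run:
```python
import cv2
a=cv2.imread('pics/scene0.png')[145:250,215:415+50]; cv2.imwrite('pics/c1.png',cv2.resize(a,None,fx=3.2,fy=3.2,interpolation=cv2.INTER_CUBIC))
a=cv2.imread('pics/side0.png')[160:310,260:400]; cv2.imwrite('pics/c2.png',cv2.resize(a,None,fx=4,fy=4,interpolation=cv2.INTER_CUBIC))
```

```text
(no output)
```

View pics/c1.png

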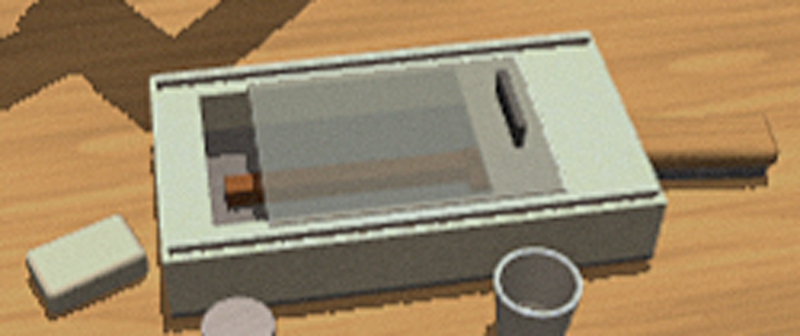

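View pics/c2.png

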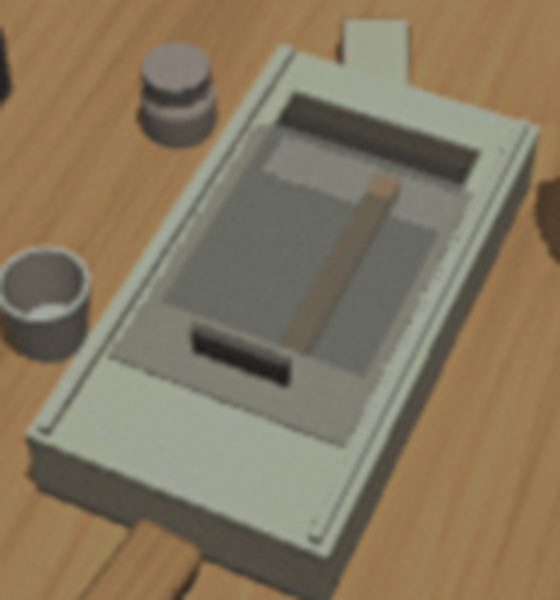

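```bash
cat > m.py <<'E'
from h import *
from scipy.optimize import least_squares
cs,cd=vision.calibration('scene'),vision.calibration('side')
s=lambda u,v:(215+(u+.5)/3.2-.5,145+(v+.5)/3.2-.5)
t=lambda u,v:(260+(u+.5)/4-.5,160+(v+.5)/4-.5)
C=np.array([[-105,-195,68],[-105,195,68],[105,195,68],[105,-195,68.]])
A=[s(152,75),s(590,35),s(665,198),s(160,258)]
B=[t(540,128),t(330,555),t(30,437),t(285,47)]
W=lambda p,P:np.array(P,float)@R.from_euler('z',p[2]).as_matrix().T+[p[0],p[1],0]
f=lambda p:np.r_[(proj(cs,W(p,C))-A).ravel(),(proj(cd,W(p,C))-B).ravel()]
r=least_squares(f,[500,0,0]);p=r.x
inv=lambda P:(np.array(P)-[p[0],p[1],0])@R.from_euler('z',p[2]).as_matrix()
if __name__=='__main__':
    print('chest',p.round(3)); print(r.fun.reshape(-1,2).round(1).tolist())
    for n,c,q,z in [('cov edge L',cs,s(248,85),74),('cov edge L',cs,s(268,222),74),('cov R',cs,s(518,60),74),('covR',cs,s(565,190),74),
      ('cov -y side',cd,t(262,125),74),('side',cd,t(470,192),74),('+y',cd,t(110,358),74),('+y',cd,t(345,443),74),
      ('tab top',cs,s(502,70),100),('tabtop',cs,s(520,140),100),('tabtop d',cd,t(194,325),100),('tabtop d',cd,t(292,362),100),
      ('handle end s',cs,s(226,178),26),('handle s',cs,s(258,176),26),('hand d',cd,t(372,173),26),('hand d',cd,t(400,180),26),('blade join L',cd,t(286,345),26),('R',cd,t(310,352),26)]:
        w=atz(c,*q,z); print(n,w.round(1),inv(w).round(1))
E
python3 m.py
```

```text
chest [ 5.28839e+02 -2.60590e+01 -4.30000e-02]
[[-0.7, -0.1], [-0.2, -1.4], [0.2, 0.7], [0.4, 0.3], [0.8, 0.1], [-0.0, 0.7], [-0.5, -0.7], [-0.4, -0.2]]
cov edge L [ 452.1 -135.9   74. ] [ -71.9 -113.    74. ]
cov edge L [ 609.7 -142.5   74. ] [  85.8 -112.9   74. ]
cov R [465.7  96.7  74. ] [-68.4 119.9  74. ]
covR [621.7  88.3  74. ] [ 87.8 118.3  74. ]
cov -y side [ 606. -137.   74.] [  82.  -107.5   74. ]
side [ 444.5 -131.8   74. ] [ -79.7 -109.3   74. ]
+y [617.4  94.4  74. ] [ 83.3 124.2  74. ]
+y [451.7  97.5  74. ] [-82.4 120.   74. ]
tab top [504.1  69.1 100. ] [-28.8  94.  100. ]
tabtop [586.6  59.9 100. ] [ 54.   88.4 100. ]
tabtop d [568.5  66.4 100. ] [ 35.6  94.1 100. ]
tabtop d [498.9  69.6 100. ] [-34.1  94.3 100. ]
handle end s [ 510.2 -165.4   26. ] [ -12.6 -140.    26. ]
handle s [ 513.1 -138.8   26. ] [ -10.8 -113.3   26. ]
hand d [ 528.2 -163.8   26. ] [   5.3 -137.7   26. ]
hand d [ 506.3 -165.1   26. ] [ -16.4 -139.9   26. ]
blade join L [527.9   8.6  26. ] [-2.4 34.5 26. ]
R [510.4   7.8  26. ] [-19.9  33.   26. ]
```

Chest pose is (529, -26), yaw -0.043, and both views agree. The cover is about 47 mm open. The paddle's handle end sits at about (517, -165) in world. I'll move in stages towards the -y side of the tab, turning the fingers so they close along x.

```bash
python3 -m jog '[{"dx":0.3,"dy":0.5,"wz":0.1,"hand":-1},{"dx":0.52,"dy":0.96,"wz":0.2,"hand":-1},{"dx":0.52,"dy":0.96,"wz":0.2,"hand":-1}]'
python3 -m jog '[{"dx":0.3,"dy":0.5,"wz":0.1,"hand":-1},{"dx":0.52,"dy":0.96,"wz":0.2,"hand":-1},{"dx":0.52,"dy":0.96,"wz":0.2,"hand":-1}]'
```

```text
validation failed for argument at $[0]...
validation failed for argument at $[0]...
```

```bash
python3 -m jog '[{"dx":0.3,"dy":0.5,"dz":0,"wx":0,"wy":0,"wz":0.1,"hand":-1},{"dx":0.52,"dy":0.96,"dz":0,"wx":0,"wy":0,"wz":0.2,"hand":-1},{"dx":0.52,"dy":0.96,"dz":0,"wx":0,"wy":0,"wz":0.2,"hand":-1}]'
python3 -m jog '[{"dx":0.3,"dy":0.5,"dz":0,"wx":0,"wy":0,"wz":0.1,"hand":-1},{"dx":0.52,"dy":0.96,"dz":0,"wx":0,"wy":0,"wz":0.2,"hand":-1},{"dx":0.52,"dy":0.96,"dz":0,"wx":0,"wy":0,"wz":0.2,"hand":-1}]'
```

```text
time: 0.35
eef_pos: [239.1, -511.9, 221.9]
orientation: [-0.75, 3.05, 0.005]
wrist_force: [0.3, -0.2, -0.4]
finger_gap: 0.853
grasp_force: 0.0
time: 0.6
eef_pos: [281.0, -435.4, 222.4]
orientation: [-0.988, 2.981, 0.003]
wrist_force: [-0.2, 0.3, -0.5]
finger_gap: 0.633
grasp_force: 0.0
```

```bash
for i in 1; do
python3 -m jog '[{"dx":0.3,"dy":0.5,"dz":0,"wx":0,"wy":0,"wz":0.1,"hand":-1},{"dx":0.52,"dy":0.96,"dz":0,"wx":0,"wy":0,"wz":0.2,"hand":-1},{"dx":0.52,"dy":0.96,"dz":0,"wx":0,"wy":0,"wz":0.2,"hand":-1}]'
python3 -m jog '[{"dx":0.3,"dy":0.5,"dz":0,"wx":0,"wy":0,"wz":0.1,"hand":-1},{"dx":0.52,"dy":0.96,"dz":0,"wx":0,"wy":0,"wz":0.2,"hand":-1},{"dx":0.52,"dy":0.96,"dz":0,"wx":0,"wy":0,"wz":0.2,"hand":-1}]'
python3 -m jog '[{"dx":0.3,"dy":0.5,"dz":0,"wx":0,"wy":0,"wz":0.1,"hand":-1},{"dx":0.52,"dy":0.96,"dz":0,"wx":0,"wy":0,"wz":0.2,"hand":-1},{"dx":0.52,"dy":0.96,"dz":0,"wx":0,"wy":0,"wz":0.2,"hand":-1}]'
python3 -m jog '[{"dx":0.3,"dy":0.5,"dz":0,"wx":0,"wy":0,"wz":0.1,"hand":-1},{"dx":0.52,"dy":0.96,"dz":0,"wx":0,"wy":0,"wz":0.2,"hand":-1},{"dx":0.52,"dy":0.96,"dz":0,"wx":0,"wy":0,"wz":0.2,"hand":-1}]'
python3 -m jog '[{"dx":0.3,"dy":0.5,"dz":0,"wx":0,"wy":0,"wz":0.1,"hand":-1},{"dx":0.52,"dy":0.96,"dz":0,"wx":0,"wy":0,"wz":0.2,"hand":-1},{"dx":0.52,"dy":0.96,"dz":0,"wx":0,"wy":0,"wz":0.2,"hand":-1}]'
python3 -m jog '[{"dx":0.3,"dy":0.5,"dz":0,"wx":0,"wy":0,"wz":0.1,"hand":-1},{"dx":0.52,"dy":0.96,"dz":0,"wx":0,"wy":0,"wz":0.2,"hand":-1},{"dx":0.52,"dy":0.96,"dz":0,"wx":0,"wy":0,"wz":0.2,"hand":-1}]'
done | grep -v force
```

```text
time: 0.85
eef_pos: [322.7, -359.0, 222.5]
orientation: [-1.22, 2.894, 0.002]
finger_gap: 0.399
time: 1.1
eef_pos: [364.6, -282.5, 222.6]
orientation: [-1.444, 2.789, 0.0]
finger_gap: 0.169
time: 1.35
eef_pos: [406.6, -205.9, 222.6]
orientation: [-1.658, 2.667, -0.0]
finger_gap: 0.025
time: 1.6
eef_pos: [448.6, -129.2, 222.6]
orientation: [-1.861, 2.529, -0.001]
finger_gap: 0.002
time: 1.85
eef_pos: [490.4, -52.3, 222.4]
orientation: [-2.053, 2.376, -0.001]
finger_gap: 0.005
time: 2.1
eef_pos: [532.1, 24.6, 222.1]
orientation: [-2.232, 2.209, -0.001]
finger_gap: 0.007
```

```bash
python3 -c "
from h import *
s=monitor.state();print(R.from_rotvec(s['orientation']).as_matrix().round(3),s['joint_positions'].round(2))"
```

```text
[[ 0.011 -1.     0.002]
 [-1.    -0.011  0.   ]
 [-0.    -0.002 -1.   ]] [ 0.35  0.23 -0.22  0.   -1.12 -0.34]
```

```bash
python3 -m jog '[{"dx":0,"dy":0,"dz":-0.45,"wx":0,"wy":0,"wz":0,"hand":-1},{"dx":0,"dy":0,"dz":-0.85,"wx":0,"wy":0,"wz":0,"hand":-1},{"dx":0,"dy":0,"dz":-0.85,"wx":0,"wy":0,"wz":0,"hand":-1}]' 10
python3 -m jog '[{"dx":0,"dy":0,"dz":-0.45,"wx":0,"wy":0,"wz":0,"hand":-1},{"dx":0,"dy":0,"dz":-0.85,"wx":0,"wy":0,"wz":0,"hand":-1},{"dx":0,"dy":0,"dz":-0.85,"wx":0,"wy":0,"wz":0,"hand":-1}]'
python3 -m jog '[{"dx":0,"dy":0.1,"dz":0,"wx":0,"wy":0,"wz":0,"hand":-1},{"dx":0.01,"dy":0.2,"dz":0,"wx":0,"wy":0,"wz":0,"hand":-1},{"dx":0.015,"dy":0.35,"dz":0,"wx":0,"wy":0,"wz":0,"hand":-1},{"dx":0.02,"dy":0.5,"dz":0,"wx":0,"wy":0,"wz":0,"hand":-1},{"dx":0.03,"dy":0.65,"dz":0,"wx":0,"wy":0,"wz":0,"hand":-1},{"dx":0.035,"dy":0.8,"dz":0,"wx":0,"wy":0,"wz":0,"hand":-1},{"dx":0.04,"dy":0.95,"dz":0,"wx":0,"wy":0,"wz":0,"hand":-1},{"dx":0.04,"dy":0.95,"dz":0,"wx":0,"wy":0,"wz":0,"hand":-1}]'
python3 - <<'E'
from h import *
look('side','side1.png')
a=cv2.imread('pics/side1.png')[120:340,200:440]; cv2.imwrite('pics/c3.png',cv2.resize(a,None,fx=2.6,fy=2.6,interpolation=cv2.INTER_CUBIC))
E
```

```text
time: 2.35
eef_pos: [524.5, 19.8, 148.2]
orientation: [2.216, -2.21, -0.013]
wrist_force: [-1.3, -0.9, -0.9]
finger_gap: 0.003
grasp_force: 0.0
time: 2.6
eef_pos: [525.5, 19.4, 82.3]
orientation: [2.218, -2.212, -0.009]
wrist_force: [-0.9, -0.8, -0.5]
finger_gap: 0.007
grasp_force: 0.0
time: 3.27
eef_pos: [533.0, 99.8, 86.9]
orientation: [-2.229, 2.211, -0.0]
wrist_force: [0.3, 0.1, -0.8]
finger_gap: 0.006
grasp_force: 0.0
```

View pics/c3.png

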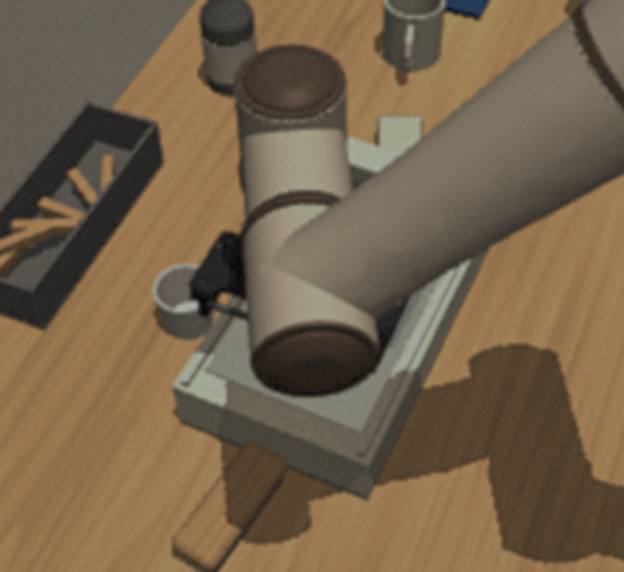

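```bash
python3 -c "
from m import *
c=vision.calibration('side')
for u,v in [(360,437),(215,378)]: print(inv(atz(c,200+u/2.6,120+v/2.6,74)).round(1))"
python3 -m jog '[{"dx":0.005,"dy":0.15,"dz":0,"wx":0,"wy":0,"wz":0,"hand":-1},{"dx":0.01,"dy":0.3,"dz":0,"wx":0,"wy":0,"wz":0,"hand":-1},{"dx":0.02,"dy":0.45,"dz":0,"wx":0,"wy":0,"wz":0,"hand":-1},{"dx":0.025,"dy":0.6,"dz":0,"wx":0,"wy":0,"wz":0,"hand":-1},{"dx":0.03,"dy":0.75,"dz":0,"wx":0,"wy":0,"wz":0,"hand":-1},{"dx":0.04,"dy":0.9,"dz":0,"wx":0,"wy":0,"wz":0,"hand":-1},{"dx":0.04,"dy":1,"dz":0,"wx":0,"wy":0,"wz":0,"hand":-1}]'
python3 -m jog '[{"dx":0.005,"dy":0.1,"dz":0,"wx":0,"wy":0,"wz":0,"hand":-1},{"dx":0.01,"dy":0.2,"dz":0,"wx":0,"wy":0,"wz":0,"hand":-1},{"dx":0.015,"dy":0.3,"dz":0,"wx":0,"wy":0,"wz":0,"hand":-1}]'
```

```text
[-86.2 174.3  74. ]
[ 69.3 173.7  74. ]
time: 3.9
eef_pos: [535.5, 178.7, 86.2]
orientation: [2.228, -2.214, -0.0]
wrist_force: [-0.2, -2.3, -1.8]
finger_gap: 0.008
grasp_force: 1.1
time: 4.15
eef_pos: [536.5, 201.7, 86.2]
orientation: [2.227, -2.215, -0.001]
wrist_force: [-2.0, -2.2, -0.8]
finger_gap: 0.008
grasp_force: 1.1
```

```bash
python3 -m jog '[{"dx":0.005,"dy":0.08,"dz":0,"wx":0,"wy":0,"wz":0,"hand":-1},{"dx":0.01,"dy":0.16,"dz":0,"wx":0,"wy":0,"wz":0,"hand":-1},{"dx":0.015,"dy":0.24,"dz":0,"wx":0,"wy":0,"wz":0,"hand":-1}]'
for i in 1; do
python3 -m jog '[{"dx":0,"dy":0.03,"dz":0,"wx":0,"wy":0,"wz":0,"hand":-1},{"dx":0.0,"dy":0.06,"dz":0,"wx":0,"wy":0,"wz":0,"hand":-1}]'
python3 -m jog '[{"dx":0,"dy":0.03,"dz":0,"wx":0,"wy":0,"wz":0,"hand":-1},{"dx":0.0,"dy":0.06,"dz":0,"wx":0,"wy":0,"wz":0,"hand":-1}]'
done
```

```text
time: 4.4
eef_pos: [538.0, 220.8, 86.5]
orientation: [2.227, -2.215, -0.0]
wrist_force: [-2.3, -2.2, -1.1]
finger_gap: 0.004
grasp_force: 1.1
time: 4.57
eef_pos: [538.5, 225.7, 86.6]
orientation: [-2.227, 2.214, -0.0]
wrist_force: [-0.7, -2.1, -1.3]
finger_gap: 0.003
grasp_force: 1.0
time: 4.73
eef_pos: [538.6, 230.1, 86.7]
orientation: [-2.227, 2.215, -0.001]
wrist_force: [-0.2, -1.8, -1.2]
finger_gap: 0.006
grasp_force: 1.0
```

```bash
python3 -m jog '[{"dx":0,"dy":0.03,"dz":0,"wx":0,"wy":0,"wz":0,"hand":-1},{"dx":0.0,"dy":0.05,"dz":0,"wx":0,"wy":0,"wz":0,"hand":-1}]'
python3 -m jog '[{"dx":0,"dy":0.02,"dz":0,"wx":0,"wy":0,"wz":0,"hand":-1},{"dx":0.0,"dy":0.04,"dz":0,"wx":0,"wy":0,"wz":0,"hand":-1}]'
```

```text
time: 4.9
eef_pos: [538.7, 234.3, 86.8]
orientation: [-2.227, 2.214, -0.001]
wrist_force: [1.5, -1.4, -0.3]
finger_gap: 0.005
grasp_force: 1.0
time: 5.07
eef_pos: [538.5, 236.1, 86.9]
orientation: [2.227, -2.214, 0.003]
wrist_force: [4.3, -9.6, -0.6]
finger_gap: 0.005
grasp_force: 4.9
```

```bash
python3 -m jog '[{"dx":0,"dy":0.02,"dz":0,"wx":0,"wy":0,"wz":0,"hand":-1},{"dx":0.0,"dy":0.04,"dz":0,"wx":0,"wy":0,"wz":0,"hand":-1}]'
for i in 1; do
python3 -m jog '[{"dx":0,"dy":-0.15,"dz":0,"wx":0,"wy":0,"wz":0,"hand":-1},{"dx":0,"dy":-0.3,"dz":0.3,"wx":0,"wy":0,"wz":0,"hand":-1},{"dx":0,"dy":-0.6,"dz":0.7,"wx":0,"wy":0,"wz":0,"hand":-1},{"dx":-0.05,"dy":-1,"dz":1,"wx":0,"wy":0,"wz":0,"hand":-1},{"dx":-0.05,"dy":-1,"dz":1,"wx":0,"wy":0,"wz":0,"hand":-1}]'
python3 -m jog '[{"dx":-0.05,"dy":-0.5,"dz":0.2,"wx":0,"wy":0,"wz":0,"hand":1},{"dx":-0.1,"dy":-1,"dz":0.5,"wx":0,"wy":0,"wz":0,"hand":1},{"dx":-0.1,"dy":-1,"dz":0.5,"wx":0,"wy":0,"wz":0,"hand":1}]'
python3 -m jog '[{"dx":-0.05,"dy":-0.5,"dz":0,"wx":0,"wy":0,"wz":0,"hand":1},{"dx":-0.1,"dy":-1,"dz":0,"wx":0,"wy":0,"wz":0,"hand":1},{"dx":-0.1,"dy":-1,"dz":0,"wx":0,"wy":0,"wz":0,"hand":1}]'
python3 -m jog '[{"dx":0,"dy":-0.5,"dz":0,"wx":0,"wy":0,"wz":0,"hand":1},{"dx":0,"dy":-1,"dz":0,"wx":0,"wy":0,"wz":0,"hand":1},{"dx":0,"dy":-1,"dz":0,"wx":0,"wy":0,"wz":0,"hand":1},{"dx":0,"dy":-1,"dz":0,"wx":0,"wy":0,"wz":0,"hand":1}]'
done
python3 - <<'E'
from h import *
look('wrist','w1.png')
E
```

```text
time: 5.23
eef_pos: [538.4, 236.3, 86.9]
orientation: [2.223, -2.211, 0.006]
wrist_force: [7.3, -18.0, 1.5]
finger_gap: 0.003
grasp_force: 8.8
time: 5.65
eef_pos: [536.3, 158.7, 172.7]
orientation: [-2.218, 2.21, -0.005]
wrist_force: [-0.1, 0.9, 0.3]
finger_gap: 0.007
grasp_force: 0.0
time: 5.9
eef_pos: [526.9, 77.9, 210.3]
orientation: [-2.221, 2.214, -0.004]
wrist_force: [-0.1, 0.8, 0.6]
finger_gap: 0.152
grasp_force: 0.0
time: 6.15
eef_pos: [517.0, -3.4, 206.7]
orientation: [-2.222, 2.22, 0.001]
wrist_force: [0.3, -0.1, 0.1]
finger_gap: 0.374
grasp_force: 0.0
time: 6.48
eef_pos: [518.3, -80.6, 206.4]
orientation: [-2.223, 2.218, 0.0]
wrist_force: [-0.1, -0.2, 0.2]
finger_gap: 0.682
grasp_force: 0.0
```

View pics/w1.png

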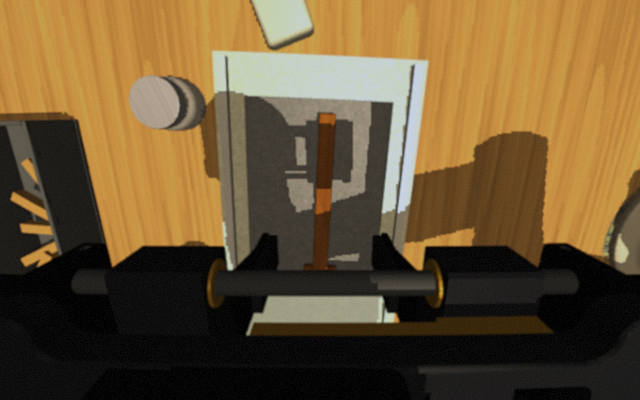

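The wrist view shows the opening clear. The handle runs from its end at (326,114) to the blade shoulder at about (321,265).

Run:
```python
from m import *
z=np.load('pics/w1.png.npz'); c={k:z[k] for k in ['fx','fy','cx','cy','distortion','rvec','tvec']}
for k in ['fx','fy','cx','cy']: c[k]=float(c[k])
for u,v in [(319,114),(335,114),(313,264),(330,264)]:
    w=atz(c,u,v,26); print(w.round(1),inv(w).round(1))
for u,v in [(274,96),(393,101)]: print('op edge',inv(atz(c,u,v,68)).round(1))
for u,v in [(326,130),(321,200)]: print(atd(c,u,v,float(z['d'][v,u])).round(1))
```

```text
[ 525.5 -163.4   26. ] [   2.6 -137.3   26. ]
[ 506.9 -163.4   26. ] [ -15.9 -138.2   26. ]
[534.2  31.2  26. ] [ 2.9 57.4 26. ]
[511.2  31.1  26. ] [-20.1  56.3  26. ]
op edge [  47.6 -152.2   68. ]
op edge [ -72.2 -153.    68. ]
[ 517.3 -145.3   26. ]
[523.3 -59.9  27.8]
```

```bash
python3 -m jog '[{"dx":0,"dy":-0.1,"dz":-0.5,"wx":0,"wy":0,"wz":-0.04,"hand":0.2},{"dx":0,"dy":-0.16,"dz":-1,"wx":0,"wy":0,"wz":-0.04,"hand":0.2},{"dx":0,"dy":-0.16,"dz":-1,"wx":0,"wy":0,"wz":-0.04,"hand":0.2}]' 
python3 -m jog '[{"dx":0,"dy":0,"dz":-0.3,"wx":0,"wy":0,"wz":0,"hand":0.2},{"dx":0,"dy":0,"dz":-0.6,"wx":0,"wy":0,"wz":0,"hand":0.2},{"dx":0,"dy":0,"dz":-0.8,"wx":0,"wy":0,"wz":0,"hand":0.2},{"dx":0,"dy":0,"dz":-0.8,"wx":0,"wy":0,"wz":0,"hand":0.2}]'
python3 -m jog '[{"dx":0,"dy":0,"dz":-0.2,"wx":0,"wy":0,"wz":0,"hand":0.2},{"dx":0,"dy":0,"dz":-0.4,"wx":0,"wy":0,"wz":0,"hand":0.2},{"dx":0,"dy":0,"dz":-0.55,"wx":0,"wy":0,"wz":0,"hand":0.2},{"dx":0,"dy":0,"dz":-0.55,"wx":0,"wy":0,"wz":0,"hand":0.2}]'
```

```text
time: 6.78
eef_pos: [512.8, -91.3, 119.7]
orientation: [2.184, -2.244, -0.017]
wrist_force: [-1.2, -0.3, -0.4]
finger_gap: 0.666
grasp_force: 0.0
time: 7.12
eef_pos: [516.9, -91.2, 60.9]
orientation: [2.192, -2.245, -0.005]
wrist_force: [-0.5, -0.1, 0.1]
finger_gap: 0.606
grasp_force: 0.0
time: 7.45
eef_pos: [518.3, -91.5, 18.6]
orientation: [2.194, -2.247, -0.001]
wrist_force: [0.1, 0.3, -0.3]
finger_gap: 0.598
grasp_force: 0.0
```

```bash
python3 -m jog '[{"dx":0,"dy":0,"dz":-0.09,"wx":0,"wy":0,"wz":0,"hand":0.2},{"dx":0,"dy":0,"dz":-0.09,"wx":0,"wy":0,"wz":0,"hand":0.2}]' 
python3 -m jog '[{"dx":0,"dy":0,"dz":-0.09,"wx":0,"wy":0,"wz":0,"hand":-1},{"dx":0,"dy":0,"dz":0,"wx":0,"wy":0,"wz":0,"hand":-1},{"dx":0,"dy":0,"dz":0,"wx":0,"wy":0,"wz":0,"hand":-1},{"dx":0,"dy":0,"dz":0,"wx":0,"wy":0,"wz":0,"hand":-1},{"dx":0,"dy":0,"dz":0,"wx":0,"wy":0,"wz":0,"hand":-1},{"dx":0,"dy":0,"dz":0,"wx":0,"wy":0,"wz":0,"hand":-1},{"dx":0,"dy":0,"dz":0,"wx":0,"wy":0,"wz":0,"hand":-1},{"dx":0,"dy":0,"dz":0,"wx":0,"wy":0,"wz":0,"hand":-1}]' 55
```

```text
time: 7.62
eef_pos: [519.0, -91.9, 12.1]
orientation: [-2.193, 2.248, -0.001]
wrist_force: [-1.4, 0.3, 0.5]
finger_gap: 0.596
grasp_force: 0.0
time: 8.28
eef_pos: [518.1, -92.5, 11.1]
orientation: [2.193, -2.249, -0.0]
wrist_force: [0.4, -0.8, 0.7]
finger_gap: 0.222
grasp_force: 54.8
```

```bash
python3 -m jog '[{"dx":0,"dy":0,"dz":0.05,"wx":0,"wy":0,"wz":0,"hand":-1},{"dx":0,"dy":0,"dz":0.175,"wx":-0.055,"wy":0,"wz":0,"hand":-1},{"dx":0,"dy":-0.02,"dz":0.3,"wx":-0.111,"wy":0,"wz":0,"hand":-1},{"dx":0,"dy":-0.03,"dz":0.425,"wx":-0.166,"wy":0,"wz":0,"hand":-1},{"dx":0,"dy":-0.05,"dz":0.55,"wx":-0.222,"wy":0,"wz":0,"hand":-1},{"dx":0,"dy":-0.05,"dz":0.55,"wx":-0.222,"wy":0,"wz":0,"hand":-1},{"dx":0,"dy":-0.05,"dz":0.55,"wx":-0.222,"wy":0,"wz":0,"hand":-1}]' 60
python3 - <<'E'
from h import *
s=monitor.state(); print(s['joint_positions'].round(2),R.from_rotvec(s['orientation']).as_matrix().round(3))
look('scene','s2.png')
a=cv2.imread('pics/s2.png')[100:260,200:460]; cv2.imwrite('pics/c4.png',cv2.resize(a,None,fx=3,fy=3,interpolation=cv2.INTER_CUBIC))
E
```

```text
time: 8.87
eef_pos: [517.5, -96.1, 55.2]
orientation: [2.104, -2.158, 0.187]
wrist_force: [1.2, 0.1, -2.3]
finger_gap: 0.227
grasp_force: 59.8
[ 0.22  0.4  -0.57  0.28 -0.66 -0.47] [[-0.025 -1.    -0.001]
 [-0.985  0.025 -0.172]
 [ 0.172 -0.004 -0.985]]
```

View pics/c4.png

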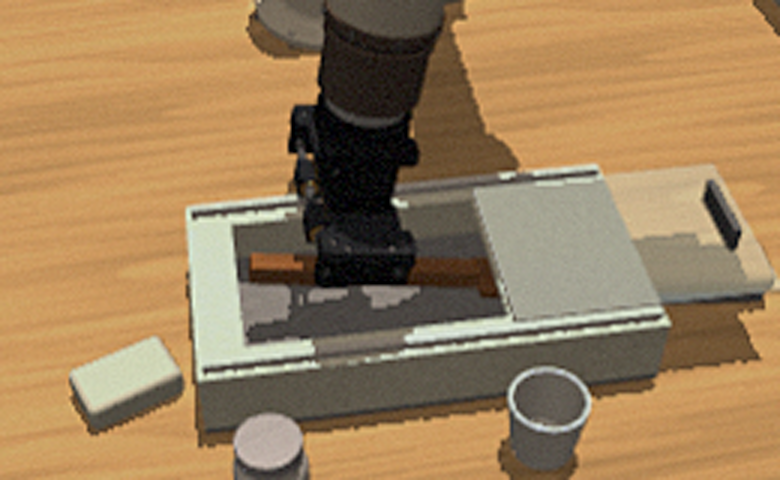

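The handle end is up at crop (265,262), the blade is still under the deck, and the cover is fully open. I'll continue to 20° and then draw it out along the slant.

```bash
python3 -m jog '[{"dx":0,"dy":-0.02,"dz":0.12,"wx":-0.055,"wy":0,"wz":0,"hand":-1},{"dx":0,"dy":-0.04,"dz":0.24,"wx":-0.111,"wy":0,"wz":0,"hand":-1},{"dx":0,"dy":-0.06,"dz":0.36,"wx":-0.166,"wy":0,"wz":0,"hand":-1},{"dx":0,"dy":-0.09,"dz":0.48,"wx":-0.222,"wy":0,"wz":0,"hand":-1},{"dx":0,"dy":-0.09,"dz":0.48,"wx":-0.222,"wy":0,"wz":0,"hand":-1},{"dx":0,"dy":-0.09,"dz":0.48,"wx":-0.222,"wy":0,"wz":0,"hand":-1}]'
python3 -m jog '[{"dx":0,"dy":-0.2,"dz":0.07,"wx":0,"wy":0,"wz":0,"hand":-1},{"dx":0,"dy":-0.4,"dz":0.14,"wx":0,"wy":0,"wz":0,"hand":-1},{"dx":0,"dy":-0.4,"dz":0.14,"wx":0,"wy":0,"wz":0,"hand":-1}]'
python3 -c "
from h import *
s=monitor.state(); print(s['joint_positions'].round(2),R.from_rotvec(s['orientation']).as_matrix()[:,2].round(3))"
```

```text
time: 9.42
eef_pos: [517.7, -103.7, 93.1]
orientation: [2.007, -2.061, 0.36]
wrist_force: [-0.5, 0.0, -1.8]
finger_gap: 0.229
grasp_force: 59.8
time: 9.67
eef_pos: [517.5, -137.4, 104.7]
orientation: [2.004, -2.064, 0.36]
wrist_force: [0.3, -0.2, -1.9]
finger_gap: 0.223
grasp_force: 59.8
[ 0.21  0.35 -0.6   0.5  -0.76 -0.63] [-0.002 -0.34  -0.94 ]
```

```bash
python3 -m jog '[{"dx":0,"dy":-0.2,"dz":0.07,"wx":0,"wy":0,"wz":0,"hand":-1},{"dx":0,"dy":-0.4,"dz":0.145,"wx":0,"wy":0,"wz":0,"hand":-1},{"dx":0,"dy":-0.6,"dz":0.22,"wx":0,"wy":0,"wz":0,"hand":-1},{"dx":0,"dy":-0.8,"dz":0.29,"wx":0,"wy":0,"wz":0,"hand":-1},{"dx":0,"dy":-0.8,"dz":0.29,"wx":0,"wy":0,"wz":0,"hand":-1}]'
python3 - <<'E'
from h import *
look('side','side3.png')
a=cv2.imread('pics/side3.png')[100:340,220:460]; cv2.imwrite('pics/c5.png',cv2.resize(a,None,fx=2.4,fy=2.4,interpolation=cv2.INTER_CUBIC))
E
```

```text
time: 10.08
eef_pos: [517.8, -201.4, 128.1]
orientation: [2.004, -2.064, 0.361]
wrist_force: [0.4, -0.2, -1.8]
finger_gap: 0.224
grasp_force: 59.8
```

View pics/c5.png

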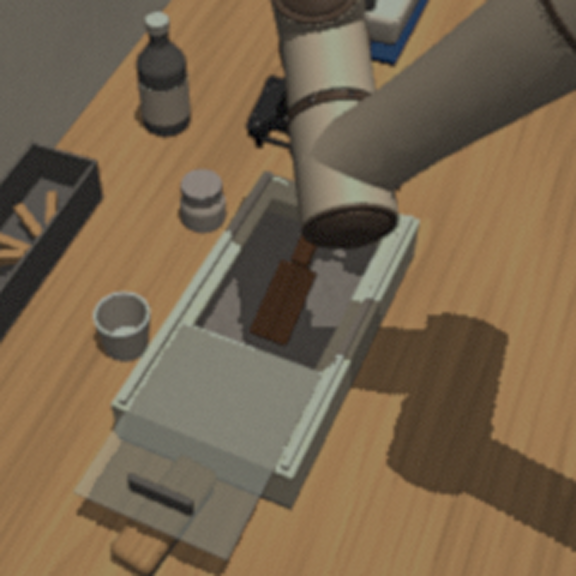

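The blade end at crop (272,337) is fully inside the opening, clear of the deck edge. I'll lift it straight up.

```bash
python3 -m jog '[{"dx":0,"dy":-0.05,"dz":0.15,"wx":0,"wy":0,"wz":0,"hand":-1},{"dx":0,"dy":-0.1,"dz":0.35,"wx":0,"wy":0,"wz":0,"hand":-1},{"dx":0,"dy":-0.1,"dz":0.6,"wx":0,"wy":0,"wz":0,"hand":-1},{"dx":0,"dy":-0.1,"dz":0.8,"wx":0,"wy":0,"wz":0,"hand":-1},{"dx":0,"dy":-0.1,"dz":1,"wx":0,"wy":0,"wz":0,"hand":-1}]'
python3 -m jog '[{"dx":0,"dy":0,"dz":0.25,"wx":0,"wy":0,"wz":0,"hand":-1},{"dx":0,"dy":0,"dz":0.5,"wx":0,"wy":0,"wz":0,"hand":-1},{"dx":0,"dy":0,"dz":0.75,"wx":0,"wy":0,"wz":0,"hand":-1},{"dx":0,"dy":0,"dz":1,"wx":0,"wy":0,"wz":0,"hand":-1},{"dx":0,"dy":0,"dz":1,"wx":0,"wy":0,"wz":0,"hand":-1},{"dx":0,"dy":0,"dz":1,"wx":0,"wy":0,"wz":0,"hand":-1},{"dx":0,"dy":0,"dz":1,"wx":0,"wy":0,"wz":0,"hand":-1},{"dx":0,"dy":0,"dz":1,"wx":0,"wy":0,"wz":0,"hand":-1}]'
python3 - <<'E'
from h import *
look('scene','s4.png')
a=cv2.imread('pics/s4.png')[60:260,180:470]; cv2.imwrite('pics/c6.png',cv2.resize(a,None,fx=2.7,fy=2.7,interpolation=cv2.INTER_CUBIC))
E
```

```text
time: 10.55
eef_pos: [517.9, -206.9, 207.9]
orientation: [2.008, -2.06, 0.36]
wrist_force: [0.0, 0.3, -1.8]
finger_gap: 0.224
grasp_force: 59.8
time: 11.22
eef_pos: [517.2, -207.4, 286.0]
orientation: [2.007, -2.058, 0.358]
wrist_force: [0.5, -0.0, -2.0]
finger_gap: 0.228
grasp_force: 59.8
```

View pics/c6.png

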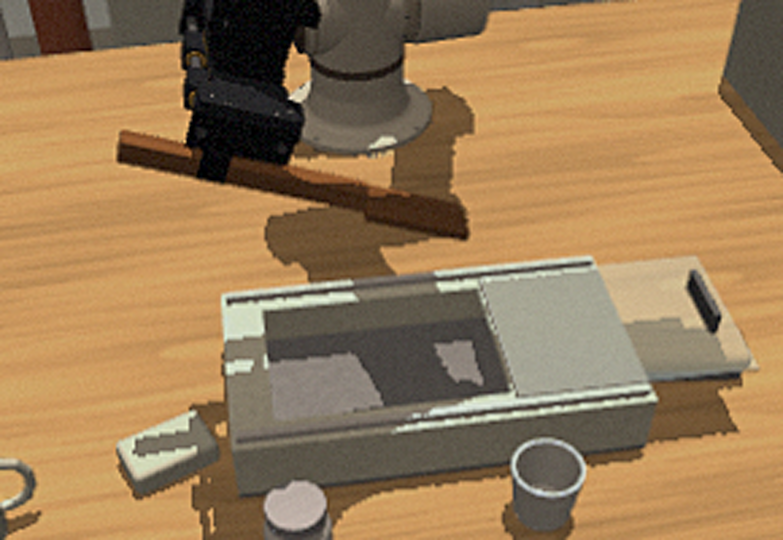

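The paddle is out and held on a slant, with its blade end at crop (467,237) above an empty chest. The cover is still open and the other items haven't moved. I'll check the blade's height and hand in only if it passes.

Run:
```python
from h import *
s=monitor.state();M=R.from_rotvec(s['orientation']).as_matrix()
b=s['eef_pos']+M@[-229,0,5]; print(b.round(),proj(vision.calibration('scene'),b).round(),(180+467/2.7,60+237/2.7),s['grasp_force'])
if b[2]>150: print(arm.job_done())
```

```text
[523.   6. 203.] [[352. 142.]] (352.96296296296293, 147.77777777777777) 59.80586886405945
the job is handed in; nothing more can be done
None
```

Done and handed in at about 11 s of the 54 s: the cover is open to its stop, and the paddle is out and held still in the gripper, its lowest point about 12 cm above the chest by calculation. The last picture agreed to within about 6 pixels and showed the other items in view where they stood.

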